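# Lock a press spindle in its V-blocks with a flat up

### The arm

A 6-joint arm with a two-finger parallel gripper is mounted at the origin on the work surface. World frame = base frame: x ahead of the robot, y to its left, z up, the work surface at z = 0. Lengths are in m, angles in rad, forces in N, time in s.
With the tool pointing down it reaches from about 0.35 to 0.975 m from the base axis. Payload 17.4 kg.
Tool frame: the origin (TCP) lies at the very end of the fingers, on their centre line; the grasp point (between the pads) lies 19 mm behind it; z points along the fingers, y is the line along which they close (so a half turn about z gives the same grasp; the last joint's range is limited). The gripper opens to 85 mm and grips with 20 to 120 N. Pads are 22 mm wide; open, the fingers measure 114 mm over their backs; the gripper's body (76 mm by 85 mm) begins 54 mm behind the grasp point. The pads swing forward as they close: fully open they stand 13 mm farther back than shut.
Start: joints at [1.125, 0.116, 1.442, -0, 1.584, -0.038], TCP at [0.268, 0.62, 0.209] pointing down, gripper open.
Joint ranges: [-2.83, 2.83], [-0.83, 2.19], [0.07, 2.5], [-1.14, 4.28], [0.01, 3], [-2.97, 2.97]. Speed limits (rad/s): [1.89, 1.89, 2.22, 3.14, 3.14, 3.14].

### API

Orientations are given as a unit quaternion [w, x, y, z].
In Python, from bench import read_state, capture, job_done gives the robot as it stands.
- The arm moves only by the tool servo_tool, never from a script. Its argument "rows" is one flat list of numbers, 7 for each row, row after row: the turn, a rotation vector about the world's x, y, z scaled (see below), then the shift along the world's x, y, z scaled (see below), then the opening, from -1 (shut) to 1 (fully open). A call has exactly 5 rows; each row is the pose to reach, as a shift and turn from the pose commanded when the call began; what a row does not reach only later rows make up. The controller multiplies each number of a shift by 100 cm and each number of a turn by 30 degrees. A row lasts 1/8 s, in which the tool goes at most 62.5 mm and 10.7 degrees, less where a joint would pass 70% of its speed; a pose out of reach is approached as far as the arm can. A call with a number of a shift or a turn outside -1 to 1 is refused whole. A call with a gripper value outside its range is refused whole. The fingers move at their own pace and stop on an object; the grip force is fixed at half the most. Time passes only in rows, so rows that repeat a pose let the fingers close, or fill a call up. It gives the time, the measured TCP pose, the force, the opening and the grip force at its end, in the units of the state.
- read_state(): the state, without advancing time (a new reading comes with each control period).
- capture(name): name is "scene" or "top"; returns a dict with "color" (384x512x3 uint8, red, green, blue), "mtx" (3x3 intrinsics, pixels), "k1" (the pictures are not rectified: a ray, as slopes to the right and down, at radius r is drawn at 1 + k1 r^2 times it, then the intrinsics apply), "world_to_cam" (4x4, takes a point from world to camera coordinates). Camera axes: x right, y down, z forward; pixel columns grow to the right and rows downward; lengths in m; the calibration is good to about 2 mm. A picture is of the moment at which its call begins. There is no depth.
- job_done(): hands the job in; it is judged then, once.
The state is a dict: "time": time; "qpos": joint angles; "qvel": joint speeds; "joint_torque": joint torques, N m; "tool_pos": TCP position; "eef_rot": TCP orientation; "contact_force": force on the tool from outside, world axes, zero at the start; "wrist_torque": the same for the moment, N m; "opening": finger opening in m; "finger_force": force on a finger pad.
Only numpy, scipy, OpenCV 4.12 (cv2) and the standard library are available. Lean on these libraries where they do the work, as an engineer would, in place of code of your own. Each camera call takes 0.05 s, during which the arm holds its last target. There are 200 camera calls.

### The job

Roll the steel spindle in its two V-blocks until one of the two flats milled on its end faces straight up, and let go of it with the keeper still drawn back. Then slide the keeper over that flat until it is fully home, so that the spindle stays lying in both V-blocks, flat up, locked against turning. Leave the other things on the bench where they are.

Things in the scene. Friction and masses are not known exactly. Their poses are not given: they have to be found in the camera images.
- fixture: Grey base plate fixed to the bench, x -50 to 90, y -77 to 109, 12 thick, with two steel V-blocks. Origin on the bench, 70 below the spindle's axis and midway between the V-blocks; z up; the spindle lies along y. V-blocks: 60 long (x), 22 wide, centred at y = -46 and 46, 90 degree Vs, tops 70 above the bench. Between them, y -35 to 35, the bar is bare, the plate 58 below its axis.
- spindle: Loose plain steel bar, 26 diameter, 174 long, about 0.7 kg, resting in the Vs by its weight; it stays at any angle it is left at. Origin on its axis, midway between the V-blocks (up to 4 off along y at the start), a good place to grip; y along the bar, which runs y = -72 to 102. Round all along but for the flats, which turn rigidly with it, at an unknown angle to its x and z: see flats.
- flats (a point): On the bar's axis, mid-length of the flats, 78 along y from the spindle's origin. Two opposite parallel flats, 16 across and 20 wide, run from y = 60 to 94; a round end 8 long follows. This point's z axis (either sense) is square to the flats: a flat faces up when it is vertical. It starts 30 to 90 degrees from vertical, either way.
- keeper (a joint): How far the keeper is slid, m: 0 drawn back, 0.055 fully home (end stop). It slides along the fixture's -x with about 2 N of friction and stays where it is left. Starts at 0 to 0.010; it comes over the bar from about 0.018 on. Its underside passes 1.5 above an upward flat and is blocked by the round of the bar when the flat is more than about 9 degrees out.
- keeper_knob (a point): On the keeper's upright black knob, 18 diameter, a place to grip from above. The knob reaches 12 above and 10 below this point; the top of the keeper's bar is 20 below. The bar is 20 wide and 8 thick, from 70 towards the fixture's -x to 14 towards +x. With the keeper drawn back this point is at x = 98, y = 78, z = 107.5 in the fixture's frame.
- keeper_nose (a point): Front end of the keeper's bar, middle of its lower edge. The bar runs in a guide on the fixture at x 30 to 85, y 62 to 94, 87.5 high, and home its nose lies over a rest at x -43 to -21, y 65 to 91, 79 high (fixture's frame).
- brush: Wooden bench brush lying bristles down, 150 x 50 x 40, by the fixture's -y side; origin at the centre of its underside.
- ink_tin: Round steel tin, 76 across, 60 high, beyond the fixture; origin under its centre.
- cleaner: White plastic bottle, 72 across, 190 high; origin under its centre.
- wrench: Steel spanner lying on the bench by the fixture's +y side, its length roughly along the fixture's x axis; origin near its middle, on the bench.
- furniture: Wooden block 100 x 30 x 22 on the robot's side of the fixture; origin at the centre of its underside.
- spare_vee: Loose spare steel V-block, 60 x 22 x 50, empty; origin under its centre.
- carton: Paper-covered carton 110 x 75 x 40; origin under its centre.
There are look-alikes about, which are no part of the job. There is more than one size of the spindle; the job needs the largest. What is shaped like the fixture but green is not meant.

How it is judged:
On the way:
1. the spindle lies in both V-blocks with a flat facing up (within 0.12 rad), let go of, the keeper still drawn back (below 0.018) (angle between the z axis of flats and the z axis of fixture, either way round below 0.12 rad and angle between the y axis of spindle and the y axis of fixture, either way round below 0.04 rad and z of spindle in the frame of fixture between 0.067 and 0.073 m and x of spindle in the frame of fixture between -0.003 and 0.003 m and y of spindle in the frame of fixture between -0.008 and 0.008 m and angular speed of spindle below 0.15 rad/s and value of joint keeper below 0.018 m and contact force between the fingers and spindle below 0.3 N), for 0.3 s.
At the end, for the whole second after the job is handed in: A flat faces up within 0.12 rad (7 degrees); the spindle lies at rest in both V-blocks (axis within 3 mm of its place in height and sideways, within 8 mm of it endways, parallel within 0.04 rad); the keeper is home over the flat (past 0.050 of 0.055 m) (angle between the z axis of flats and the z axis of fixture, either way round below 0.12 rad and angle between the y axis of spindle and the y axis of fixture, either way round below 0.04 rad and z of spindle in the frame of fixture between 0.067 and 0.073 m and x of spindle in the frame of fixture between -0.003 and 0.003 m and y of spindle in the frame of fixture between -0.008 and 0.008 m and angular speed of spindle below 0.15 rad/s and value of joint keeper above 0.05 m); the robot touches nothing.
It fails at once if one of the other things on the bench is moved more than 30 mm (distance of any of brush, ink_tin, cleaner, wrench, furniture, spare_vee, carton from where it was at the start of the episode above 0.03 m).
It also fails if it takes over 54 s, if anything falls off the work surface, if the arm or the gripper's body presses on something with over 40 N, if the wrist force passes 120 N, or if a joint passes its speed limit or range.

## Working session

There is one attempt and no reset: what is moved stays moved. The work goes in short steps, Python scripts to look and compute and a tool call to move; the robot and the scene stay as the last step left them, time stands still between calls to the robot, and variables do not carry over. Pictures are saved under pics/ and viewed, at most 10 in all, crops included, and the job is handed in when it is done.

Besides the shell and the picture viewer there is one more tool, called after "Emit:" as name(argument=value, ...) on one line, values as JSON. servo_tool: Moves the arm, as the interface text tells. Its arguments: {"type":"object","properties":{"rows":{"type":"array"}},"required":["rows"]}

```bash
mkdir -p pics; cat > h.py <<'E'
import numpy as np,cv2
from bench import read_state,capture,job_done
def shot(n,f=None):
    c=capture(n)
    if f: cv2.imwrite('pics/'+f,c['color'][:,:,::-1])
    return c
def ray(c,u,v):
    K=c['mtx'];d=np.array([(u-K[0,2])/K[0,0],(v-K[1,2])/K[1,1]]);s=d.copy()
    for _ in range(20): s=d/(1+c['k1']*(s@s))
    T=c['world_to_cam'];R=T[:3,:3]
    return -R.T@T[:3,3],R.T@np.array([s[0],s[1],1])
def onz(c,u,v,z):
    o,d=ray(c,u,v);return o+d*(z-o[2])/d[2]
def proj(c,p):
    T=c['world_to_cam'];q=T[:3,:3]@np.array(p)+T[:3,3];s=q[:2]/q[2];s=s*(1+c['k1']*(s@s));K=c['mtx']
    return np.array([K[0,0]*s[0]+K[0,2],K[1,1]*s[1]+K[1,2]])
E
python3 - <<'E'
from h import *
a=shot('scene');b=shot('top')
im=np.hstack([a['color'],b['color']])[:,:,::-1]
cv2.imwrite('pics/s.png',cv2.resize(a['color'][:,:,::-1],(800,600)));cv2.imwrite('pics/t.png',cv2.resize(b['color'][:,:,::-1],(800,600)))
for c in(a,b):print(np.linalg.inv(c['world_to_cam'])[:3].round(3),c['mtx'][0,0],c['k1'])
print(read_state())
E
```

```text
[[-0.505  0.502 -0.702  1.239]
 [ 0.863  0.282 -0.419  0.456]
 [-0.013 -0.817 -0.576  0.703]] 391.6100492162635 -0.07793564169241148
[[ 0.026 -0.999  0.038  0.413]
 [-0.999 -0.025  0.042 -0.029]
 [-0.041 -0.039 -0.998  0.968]] 354.00390198150166 -0.04045919144529854
{'time': 0.1, 'qpos': array([ 1.12519913e+00,  1.16414810e-01,  1.44219626e+00,  7.10549843e-06,
        1.58399121e+00, -3.78082914e-02]), 'qvel': array([-0.00220968, -0.00107579, -0.00074268,  0.00161028, -0.00219377,
       -0.00018555]), 'joint_torque': array([ 6.81308484e-04, -7.33662415e+01, -6.33790684e+01,  6.83624012e-05,
        5.24565650e-03,  6.09036192e-05]), 'tool_pos': array([0.26762032, 0.61947166, 0.20835302]), 'eef_rot': array([-1.24279824e-04,  2.02484569e-01,  9.79285323e-01, -4.89290698e-04]), 'contact_force': array([ 0.02191038,  1.19301564, -0.23345211]), 'wrist_torque': array([-0.0096642 , -0.02000559, -0.00075626]), 'finger_force': 0.0, 'opening': 0.08528325346369792}
```

View pics/s.png

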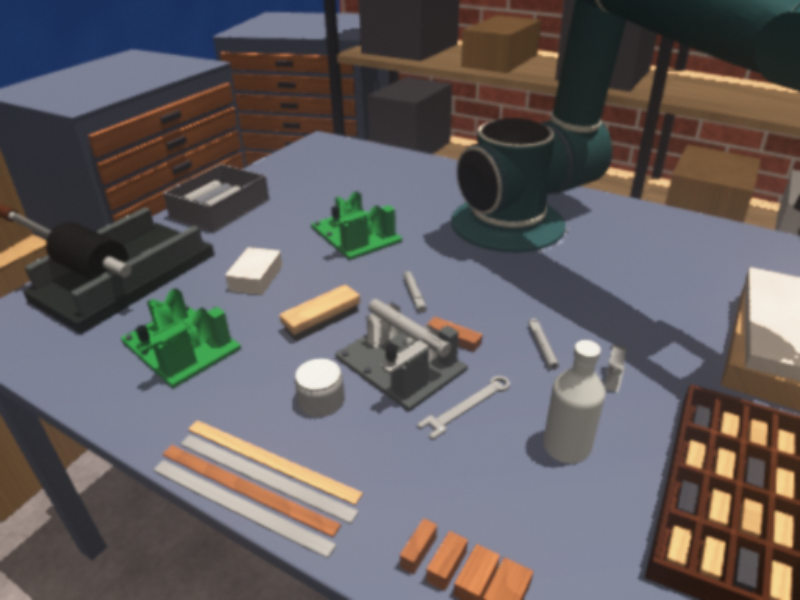

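View pics/t.png

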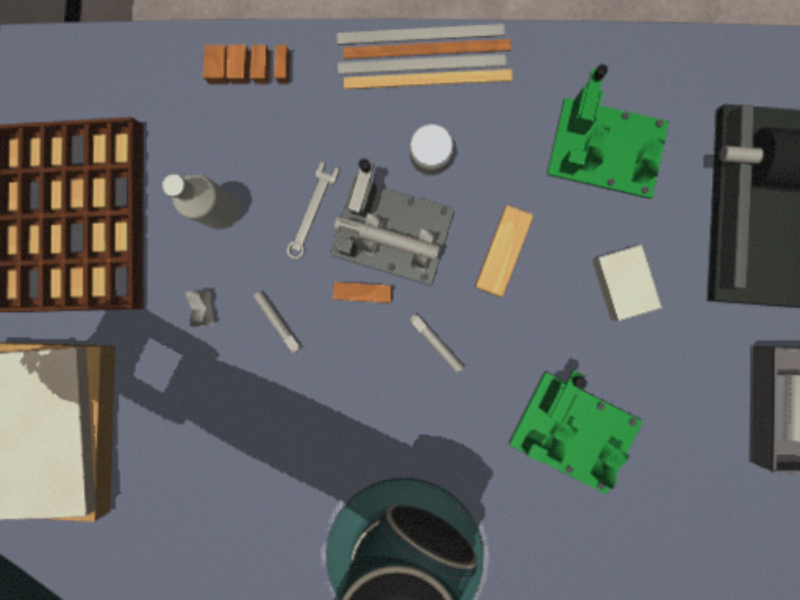

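Top view (800x600): the grey fixture with the large spindle is at (393,235). Its flats end is near (345,228) and the black knob at (365,165). The look-alikes are the green fixtures at (610,130) and (580,430) and the smaller loose bars at (277,320) and (437,342). I choose the grey fixture and its bar, and will check that in a close crop of both views.

```bash
python3 - <<'E'
from h import *
a=shot('scene');b=shot('top')
# top crop cols 205-300 rows 95-190 ; scene crop cols 205-310 rows 180-265
x=cv2.resize(b['color'][95:190,205:300,::-1],(400,400),interpolation=cv2.INTER_CUBIC)
y=cv2.resize(a['color'][180:260,210:310,::-1],(400,320),interpolation=cv2.INTER_CUBIC)
y=cv2.copyMakeBorder(y,0,80,0,0,cv2.BORDER_CONSTANT)
cv2.imwrite('pics/c.png',np.hstack([x,y]))
E
```

```text
(no output)
```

View pics/c.png

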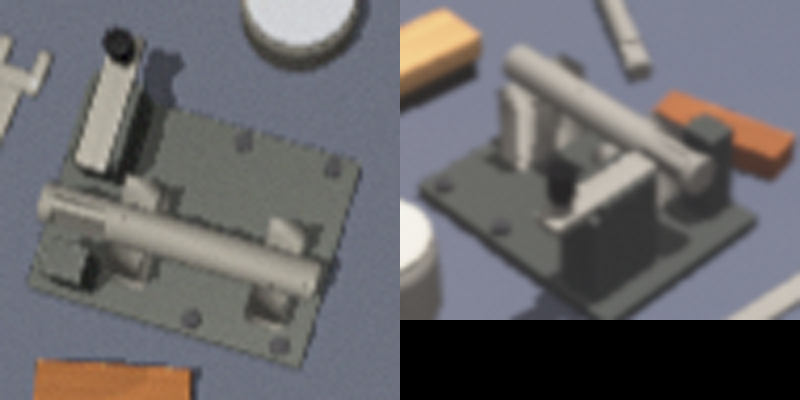

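The crop confirms the choice: a bare bar in two V-blocks on a grey plate, with its flats at the left end and the keeper at the upper left (knob at crop (118,45)). Next I compute the fixture pose and a straightened view of the flats.

```bash
cat >> h.py <<'E'
from scipy.optimize import least_squares
def rect(c,F,L0,L1,W,h,s=0.00025):
    # resample image on plane through bar axis (perp to view, containing bar dir); rows across, cols along y
    p,R=F; cam=-c['world_to_cam'][:3,:3].T@c['world_to_cam'][:3,3]
    o=p+R@[0,0.078,0.07]; y=R[:,1]; v=cam-o; v-=y*(v@y); v/=np.linalg.norm(v); w=np.cross(y,v)
    nl=int((L1-L0)/s);nw=int(2*W/s);m=np.zeros((nw,nl,2),np.float32)
    for i in range(nw):
        for j in range(nl):
            m[i,j]=proj(c,p+R@[0,L0+j*s,0.07]+w*(i*s-W))
    return cv2.remap(c['color'],m[:,:,0],m[:,:,1],cv2.INTER_CUBIC),np.degrees(np.arctan2(v@R[:,0],v[2])),w@R[:,0],w[2]
def frame(x,y,t):
    c,s=np.cos(t),np.sin(t); return np.array([x,y,0]),np.array([[c,-s,0],[s,c,0],[0,0,1.]])
E
python3 - <<'E'
from h import *
a=shot('scene');b=shot('top')
T=lambda u,v:(205+u*95/400-.4,95+v*95/400-.4)
S=lambda u,v:(210+u/4-.4,180+v/4-.4)
obs=[(b,T(302,367),(-50,-77,12)),(b,T(30,285),(-50,109,12)),(b,T(358,165),(90,-77,12)),
     (a,S(421,188),None)]
obs=obs[:3]+[(a,S(21,188),(90,-77,12)),(a,S(358,220),(-50,109,12))]
def f(q):
    p,R=frame(*q);return np.concatenate([proj(c,p+R@(np.array(l)/1000))-uv for c,uv,l in obs])
r=least_squares(f,[.5,0,-.2]);q=r.x;print(q,r.fun.round(1))
np.save('q.npy',q);F=frame(*q)
out=[]
for c,n in((b,'top'),(a,'scene')):
    im,va,wx,wz=rect(c,F,-.08,.112,.028,0);print(n,'view angle from vertical toward +x',va,'row dir x,z',wx,wz)
    out.append(cv2.resize(im[:,:,::-1],(800,260)))
cv2.imwrite('pics/r.png',np.vstack(out))
p,R=F
for n,c in(('top',b),('scene',a)): print(n,proj(c,p+R@[.098,.078,.1195]),proj(c,p+R@[.098-.01,.078,.1195]))
hsv=b['color'].astype(int).max(2);ys,xs=np.where(hsv[95:125,215:250]<45);print('knob px',xs.mean()+215,ys.mean()+95,len(xs))
E
```

```text
[ 0.53968628  0.02653041 -0.26743801] [-0.9  0.4 -1.6  0.4  0.7 -0.9 -1.5 -0.7 -0.  -0.9]
top view angle from vertical toward +x -6.843199700436376 row dir x,z 0.9928759520040156 0.11915260774368135
scene view angle from vertical toward +x 41.53753665038783 row dir x,z 0.7485214524263815 -0.6631105754378375
top [232.24731422 103.20695218] [231.04732076 107.09248194]
scene [248.91553907 222.74775113] [252.05446861 220.78402379]
knob px 235.82692307692307 112.9423076923077 52
```

View pics/r.png

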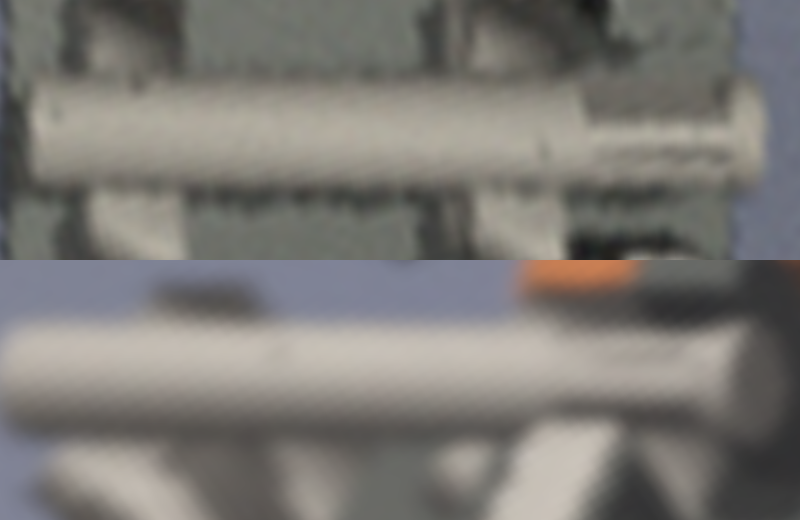

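The plate fit gives the fixture at (0.540, 0.027) with yaw -15.3°. In the top strip the edge of the dark flat lies at row ~123, with the axis at ~131. That puts the flat's normal about 65° from vertical, towards the fixture's -x, so the roll needed is about +65° about fixture y. I move over first.

Emit:
servo_tool(rows=[0,0,-0.18,0.016,-0.04,0,0.3,0,0,-0.36,0.032,-0.08,0,0.3,0,0,-0.54,0.048,-0.12,0,0.3,0,0,-0.72,0.064,-0.16,0,0.3,0,0,-0.9,0.08,-0.2,0,0.3])

```text
time: 0.92
tool_pos: [0.348, 0.4183, 0.209]
eef_rot: [0.0, 0.427, 0.904, 0.0]
contact_force: [-0.1, 0.5, -0.4]
opening: 0.0553
finger_force: 0.0
```

Emit:
servo_tool(rows=[0,0,-0.18,0.016,-0.04,0,0.3,0,0,-0.36,0.032,-0.08,0,0.3,0,0,-0.54,0.048,-0.12,0,0.3,0,0,-0.72,0.064,-0.16,0,0.3,0,0,-0.9,0.08,-0.2,0,0.3])

```text
time: 1.55
tool_pos: [0.428, 0.2183, 0.2092]
eef_rot: [0.0, 0.626, 0.78, 0.0]
contact_force: [0.4, 0.7, -0.0]
opening: 0.0558
finger_force: 0.0
```

Emit:
servo_tool(rows=[0,0,-0.19,0.015,-0.04,0,0.3,0,0,-0.38,0.03,-0.08,0,0.3,0,0,-0.57,0.045,-0.12,0,0.3,0,0,-0.76,0.06,-0.16,0,0.3,0,0,-0.93,0.072,-0.185,-0.009,0.3])

```text
time: 2.17
tool_pos: [0.5003, 0.0329, 0.2006]
eef_rot: [0.0, 0.796, 0.605, 0.001]
contact_force: [-0.2, 0.6, -0.1]
opening: 0.0555
finger_force: 0.0
```

Emit:
servo_tool(rows=[-0.066,-0.24,0,0.004,0,-0.01,0.3,-0.132,-0.48,0,0.008,0,-0.03,0.3,-0.198,-0.72,0,0.012,-0.001,-0.05,0.3,-0.264,-0.964,0,0.016,-0.002,-0.07,0.3,-0.264,-0.964,0,0.016,-0.002,-0.087,0.3])

```text
time: 2.8
tool_pos: [0.5145, 0.0331, 0.1117]
eef_rot: [0.206, 0.767, 0.587, 0.157]
contact_force: [0.5, -0.3, 1.0]
opening: 0.056
finger_force: 0.0
```

```bash
python3 - <<'E'
from h import *
a=shot('scene');b=shot('top');print(read_state()['tool_pos'])
x=cv2.resize(b['color'][85:205,190:310,::-1],(400,400),interpolation=cv2.INTER_CUBIC)
y=cv2.resize(a['color'][150:270,200:320,::-1],(400,400),interpolation=cv2.INTER_CUBIC)
cv2.imwrite('pics/g.png',np.hstack([x,y]))
E
```

```text
[0.51498982 0.03271359 0.11147222]
```

View pics/g.png

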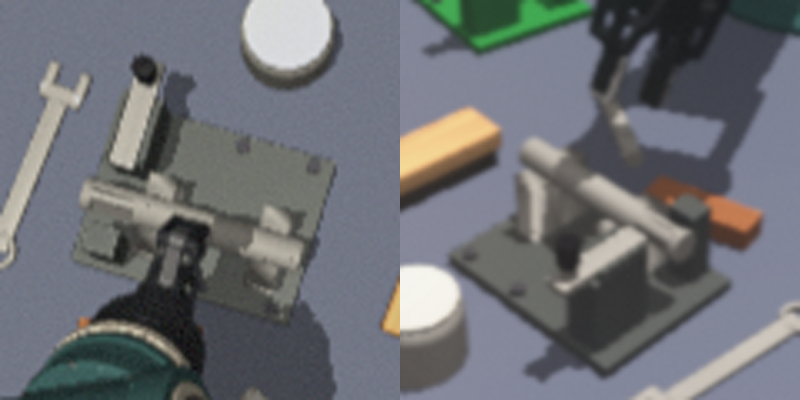

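The gripper is tilted over the bar's middle, with the fingers at top crop (180,235) and astride it. I go down and close.

Emit:
servo_tool(rows=[0,0,0,0.009,-0.002,-0.016,0.3,0,0,0,0.018,-0.005,-0.031,0.3,0,0,0,0.027,-0.007,-0.047,0.3,0,0,0,0.035,-0.009,-0.062,0.3,0,0,0,0.035,-0.009,-0.062,0.3])

```text
time: 3.52
tool_pos: [0.5512, 0.0232, 0.0507]
eef_rot: [0.205, 0.768, 0.586, 0.156]
contact_force: [-0.7, 0.1, -0.3]
opening: 0.0557
finger_force: 0.0
```

Emit:
servo_tool(rows=[0,0,0,0,0,0,-0.2,0,0,0,0,0,0,-0.5,0,0,0,0,0,0,-1,0,0,0,0,0,0,-1,0,0,0,0,0,0,-1])

```text
time: 4.15
tool_pos: [0.55, 0.0239, 0.0518]
eef_rot: [0.205, 0.768, 0.586, 0.156]
contact_force: [-21.4, 4.2, 13.2]
opening: 0.0222
finger_force: 58.5
```

The opening of 22 mm and the push back along the tool axis show that the pads hold the bar with their tips, above its centre. I regrip 8 mm deeper.

Emit:
servo_tool(rows=[0,0,0,0,0,0,0,0,0,0,0,0,0,0,0,0,0,0.001,0,-0.003,0,0,0,0,0.002,-0.001,-0.006,0,0,0,0,0.003,-0.001,-0.008,0])

```text
time: 4.78
tool_pos: [0.5537, 0.0225, 0.0426]
eef_rot: [0.206, 0.768, 0.586, 0.157]
contact_force: [-0.2, 0.7, -0.2]
opening: 0.0428
finger_force: 0.0
```

Emit:
servo_tool(rows=[0,0,0,0,0,0,-0.3,0,0,0,0,0,0,-0.6,0,0,0,0,0,0,-1,0,0,0,0,0,0,-1,0,0,0,0,0,0,-1])

```text
time: 5.4
tool_pos: [0.5543, 0.0226, 0.0437]
eef_rot: [0.206, 0.768, 0.586, 0.157]
contact_force: [5.1, -2.7, 0.5]
opening: 0.0237
finger_force: 59.1
```

Emit:
servo_tool(rows=[0.053,0.193,0,-0.0027,0.0007,0.0006,-1,0.106,0.386,0,-0.0055,0.0015,-0.0006,-1,0.159,0.579,0,-0.0085,0.0023,-0.0014,-1,0.211,0.771,0,-0.0114,0.0031,-0.0019,-1,0.264,0.964,0,-0.0145,0.004,-0.002,-1])

```text
time: 6.02
tool_pos: [0.5389, 0.0267, 0.0406]
eef_rot: [-0.002, 0.795, 0.607, -0.001]
contact_force: [1.2, -0.5, -6.8]
opening: 0.0239
finger_force: 59.7
```

Emit:
servo_tool(rows=[0.053,0.193,0,-0.003,0.0008,0.0002,-1,0.106,0.386,0,-0.006,0.0016,0.0007,-1,0.159,0.579,0,-0.009,0.0025,0.0015,-1,0.211,0.771,0,-0.0118,0.0032,0.0026,-1,0.264,0.964,0,-0.0145,0.004,0.004,-1])

```text
time: 6.65
tool_pos: [0.5246, 0.0306, 0.0445]
eef_rot: [-0.207, 0.767, 0.586, -0.158]
contact_force: [0.6, 0.2, -6.2]
opening: 0.0235
finger_force: 59.7
```

```bash
python3 - <<'E'
from h import *
a=shot('scene');b=shot('top');s=read_state();print(s['tool_pos'],s['contact_force'])
F=frame(*np.load('q.npy'));out=[]
for c in(b,a):
    im=rect(c,F,.03,.112,.028,0)[0]
    out.append(cv2.resize(im[:,:,::-1],(400,280),interpolation=cv2.INTER_CUBIC))
cv2.imwrite('pics/f.png',np.hstack(out))
E
```

```text
[0.52490223 0.03046626 0.04377135] [ 0.08546987 -1.55977913 -1.78141569]
```

View pics/f.png

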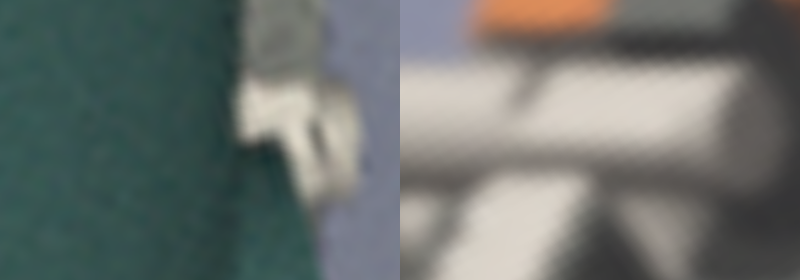

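In the scene strip the flat now faces nearly up: it is the bright band from row 60 to 140, with the axis at ~127. I lower the bar into the Vs, let go and retreat to measure it clearly.

Emit:
servo_tool(rows=[0,0,0,0,0,-0.001,-1,0,0,0,0,0,-0.002,-1,0,0,0,0,0,-0.002,-0.4,0,0,0,0,0,-0.002,0,0,0,0,0,0,-0.002,0])

```text
time: 7.38
tool_pos: [0.5244, 0.0308, 0.0431]
eef_rot: [-0.206, 0.768, 0.586, -0.157]
contact_force: [-0.6, 0.1, -0.9]
opening: 0.0423
finger_force: 0.0
```

Emit:
servo_tool(rows=[0,0,0,0.01,-0.003,0.017,0,0,0,0,0.02,-0.006,0.035,0,0,0,0,0.03,-0.008,0.052,0,0,0,0,0.04,-0.01,0.07,0,-0.05,-0.18,0,0.04,-0.03,0.12,0])

```text
time: 8.0
tool_pos: [0.5653, 0.0005, 0.1617]
eef_rot: [-0.169, 0.776, 0.593, -0.13]
contact_force: [0.6, -0.3, 0.2]
opening: 0.0426
finger_force: 0.0
```

Emit:
servo_tool(rows=[-0.05,-0.18,0,-0.01,-0.04,0.01,0,-0.1,-0.36,0,-0.02,-0.09,0.02,0,-0.15,-0.54,0,-0.03,-0.14,0.02,0,-0.2,-0.72,0,-0.03,-0.19,0.02,0,-0.21,-0.78,0,-0.03,-0.23,0.02,0])

```text
time: 8.62
tool_pos: [0.5346, -0.2314, 0.1856]
eef_rot: [0.001, 0.795, 0.607, 0.001]
contact_force: [0.7, 1.0, 0.5]
opening: 0.0429
finger_force: 0.0
```

```bash
cat > m.py <<'E'
from h import *
import sys
a=shot('scene');b=shot('top');s=read_state();print(s['tool_pos'],s['contact_force'])
F=frame(*np.load('q.npy'));out=[]
for c,n in((b,'top'),(a,'scene')):
    im,va,_,_=rect(c,F,-.08,.112,.028,0);g=im.astype(float).mean(2)
    R=g[:,int(.095/.00025):int(.110/.00025)].mean(1) # bare y 15..30
    L=g[:,int(.145/.00025):int(.168/.00025)].mean(1) # flats y 65..88
    print(n,va.round(1));print('mm',*[int(round(i*.25-28)) for i in range(44,184,4)])
    print('R ',*R[44:184:4].round().astype(int));print('F ',*L[44:184:4].round().astype(int))
    out.append(cv2.resize(im[:,440:,::-1],(400,280),interpolation=cv2.INTER_CUBIC))
cv2.imwrite('pics/'+sys.argv[1],np.hstack(out))
E
python3 m.py f2.png
```

```text
[ 0.53440269 -0.23274415  0.18496802] [ 0.46709605  0.04059078 -0.07199168]
top -6.8
mm -17 -16 -15 -14 -13 -12 -11 -10 -9 -8 -7 -6 -5 -4 -3 -2 -1 0 1 2 3 4 5 6 7 8 9 10 11 12 13 14 15 16 17
R  100 98 96 94 94 100 111 124 137 146 154 161 167 172 177 181 183 184 184 182 180 176 171 166 160 154 145 134 122 108 95 86 83 87 92
F  95 97 98 101 111 129 151 173 190 199 200 199 198 198 197 197 198 198 198 198 199 200 201 202 202 198 191 177 154 125 99 85 84 92 102
scene 41.5
mm -17 -16 -15 -14 -13 -12 -11 -10 -9 -8 -7 -6 -5 -4 -3 -2 -1 0 1 2 3 4 5 6 7 8 9 10 11 12 13 14 15 16 17
R  145 150 157 167 178 186 192 195 197 197 195 192 188 184 179 173 166 158 150 142 133 124 115 106 98 91 89 90 96 104 113 120 124 125 123
F  76 93 115 140 161 178 188 194 197 197 197 197 197 196 194 189 180 169 157 143 130 118 108 102 99 98 99 101 105 109 112 114 114 112 109
```

View pics/f2.png

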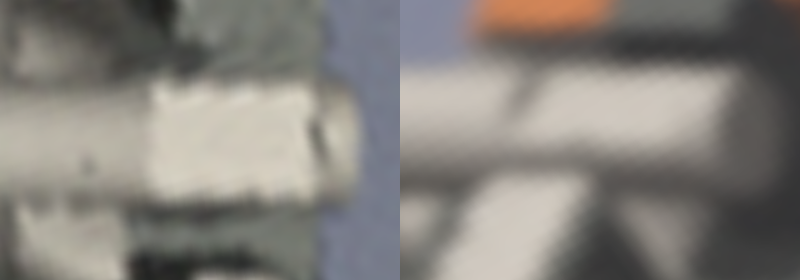

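The top strip shows the flat nearly facing up, as a bright block at cols 150-310. Its edges, taken against the axis, agree in both views on about 8° still to go in the same sense, so I regrip with the tool vertical and roll +8°.

Emit:
servo_tool(rows=[0,0,0,0.001,0.055,0,0.1,0,0,0,0.002,0.11,-0.015,0.1,0,0,0,0.004,0.165,-0.03,0.1,0,0,0,0.005,0.22,-0.045,0.1,0,0,0,0.005,0.259,-0.06,0.1])

```text
time: 9.35
tool_pos: [0.54, 0.0322, 0.124]
eef_rot: [-0.001, 0.794, 0.607, 0.0]
contact_force: [1.0, 0.2, 0.0]
opening: 0.0472
finger_force: 0.0
```

Emit:
servo_tool(rows=[0,0,0,0,0,-0.02,0.1,0,0,0,0,0,-0.042,0.1,0,0,0,0,0,-0.064,0.1,0,0,0,0,0,-0.085,0.1,0,0,0,0,0,-0.085,0.1])

```text
time: 9.98
tool_pos: [0.5393, 0.0292, 0.0372]
eef_rot: [-0.002, 0.795, 0.607, -0.001]
contact_force: [-1.1, 0.3, 0.6]
opening: 0.0468
finger_force: 0.0
```

Emit:
servo_tool(rows=[0,0,0,0,0,0,-0.3,0,0,0,0,0,0,-0.6,0,0,0,0,0,0,-1,0,0,0,0,0,0,-1,0,0,0,0,0,0,-1])

```text
time: 10.6
tool_pos: [0.5405, 0.0294, 0.0396]
eef_rot: [-0.001, 0.795, 0.607, 0.001]
contact_force: [-1.4, -0.6, 7.4]
opening: 0.0237
finger_force: 58.9
```

Emit:
servo_tool(rows=[0,0,0,0,0,0.002,-1,0.035,0.128,0,-0.002,0.0005,0.002,-1,0.07,0.257,0,-0.004,0.001,0.0023,-1,0.07,0.257,0,-0.004,0.001,0.001,-1,0.07,0.257,0,-0.004,0.001,0.0003,-1])

```text
time: 11.22
tool_pos: [0.5364, 0.0305, 0.0398]
eef_rot: [-0.056, 0.793, 0.605, -0.042]
contact_force: [-4.0, -3.2, 17.3]
opening: 0.0237
finger_force: 62.2
```

Emit:
servo_tool(rows=[0,0,0,0,0,0,-0.3,0,0,0,0,0,0,0.1,0,0,0,0.003,-0.001,0.02,0.1,0,0,0,0.008,-0.002,0.06,0.1,0,0,0,0.013,-0.003,0.1,0.1])

```text
time: 11.85
tool_pos: [0.5489, 0.0276, 0.1409]
eef_rot: [-0.057, 0.793, 0.605, -0.042]
contact_force: [0.5, -0.1, 1.4]
opening: 0.0468
finger_force: 0.0
```

Emit:
servo_tool(rows=[-0.035,-0.128,0,0,-0.055,0.02,0.1,-0.07,-0.257,0,0,-0.11,0.04,0.1,-0.07,-0.257,0,0,-0.165,0.05,0.1,-0.07,-0.257,0,0,-0.22,0.05,0.1,-0.07,-0.257,0,0,-0.26,0.05,0.1])

```text
time: 12.48
tool_pos: [0.5485, -0.2346, 0.1901]
eef_rot: [-0.001, 0.795, 0.607, 0.0]
contact_force: [0.4, 0.2, -0.5]
opening: 0.047
finger_force: 0.0
```

```bash
python3 m.py f3.png
```

```text
[ 0.54838804 -0.23567167  0.18951547] [ 0.2843358   0.97577019 -0.29809096]
top -6.8
mm -17 -16 -15 -14 -13 -12 -11 -10 -9 -8 -7 -6 -5 -4 -3 -2 -1 0 1 2 3 4 5 6 7 8 9 10 11 12 13 14 15 16 17
R  102 100 97 95 96 101 112 124 137 147 156 164 170 177 183 189 193 195 194 190 184 178 172 166 159 152 144 135 123 108 93 83 80 83 88
F  96 98 98 97 99 109 126 148 170 187 196 197 194 193 193 192 192 192 193 193 193 193 193 194 196 196 192 184 168 143 114 92 85 90 99
scene 41.5
mm -17 -16 -15 -14 -13 -12 -11 -10 -9 -8 -7 -6 -5 -4 -3 -2 -1 0 1 2 3 4 5 6 7 8 9 10 11 12 13 14 15 16 17
R  145 150 158 167 177 186 193 196 198 198 196 193 189 184 179 173 166 159 151 142 133 124 114 105 97 91 88 89 94 102 112 119 124 125 123
F  80 98 122 147 168 183 192 196 198 199 199 199 199 198 198 197 194 188 178 164 148 131 118 108 103 101 100 102 105 109 112 114 114 112 110
```

View pics/f3.png

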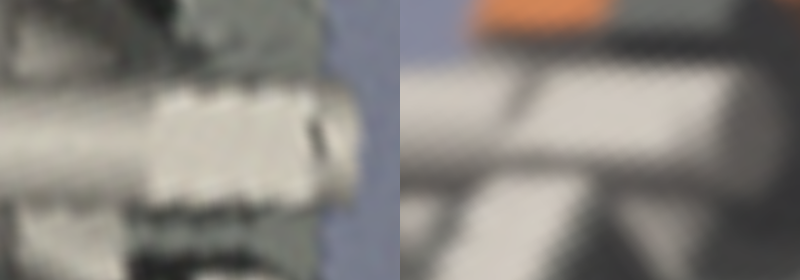

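Both views now agree on the flat being up within about 2-3°: the edges in the top view run -9.6 to +11.3 mm, as expected for a level flat. The spindle has been let go with the keeper back. Next I locate the knob.

```bash
python3 - <<'E'
from h import *
a=shot('scene');b=shot('top');p,R=frame(*np.load('q.npy'))
for n,c,u0,v0 in(('top',b,233,105),('scene',a,248,223)):
    g=c['color'].max(2)[v0-14:v0+14,u0-14:u0+14]
    for th in(35,50):
        k,l,st,ce=cv2.connectedComponentsWithStats((g<th).astype(np.uint8))
        for i in range(1,k):
            if st[i,4]>8: print(n,th,st[i],ce[i]+[u0-14,v0-14],(R.T@(onz(c,*(ce[i]+[u0-14,v0-14]),.1085)-p)).round(4))
    print((R.T@(onz(c,u0,v0,.1195)-p)).round(4))
E
```

```text
top 50 [11 11  7  8 31] [233.22580645 105.77419355] [0.0952 0.0759 0.1085]
[0.0943 0.0749 0.1195]
scene 50 [14 13  5  9 39] [249.92307692 226.02564103] [0.0957 0.0785 0.1085]
[0.1001 0.0772 0.1195]
```

Emit:
servo_tool(rows=[0,0,0,0.018,0.05,0,0.5,0,0,0,0.036,0.1,0,0.5,0,0,0,0.054,0.155,0,0.5,0,0,0,0.072,0.21,0,0.5,0,0,0,0.088,0.265,0,0.5])

```text
time: 13.3
tool_pos: [0.6368, 0.0359, 0.1894]
eef_rot: [-0.001, 0.794, 0.608, 0.0]
contact_force: [-0.3, -0.5, -0.5]
opening: 0.0642
finger_force: 0.0
```

Emit:
servo_tool(rows=[0,0,0,0.015,0.047,0,0.5,0,0,0,0.0155,0.047,-0.025,0.5,0,0,0,0.0155,0.047,-0.05,0.5,0,0,0,0.0155,0.047,-0.075,0.5,0,0,0,0.0155,0.047,-0.092,0.5])

```text
time: 13.92
tool_pos: [0.6517, 0.0808, 0.0959]
eef_rot: [-0.002, 0.794, 0.608, -0.0]
contact_force: [0.4, 0.4, 0.2]
opening: 0.0642
finger_force: 0.0
```

Emit:
servo_tool(rows=[0,0,0,0,0,0,0,0,0,0,0,0,0,-0.4,0,0,0,0,0,0,-1,0,0,0,0,0,0,-1,0,0,0,0,0,0,-1])

```text
time: 14.55
tool_pos: [0.6526, 0.0796, 0.0972]
eef_rot: [-0.001, 0.795, 0.607, 0.0]
contact_force: [0.9, 0.2, 5.9]
opening: 0.0003
finger_force: 3.1
```

The fingers shut without holding the knob, so I take a look.

```bash
python3 - <<'E'
from h import *
a=shot('scene');b=shot('top');print(read_state()['contact_force'])
x=cv2.resize(b['color'][75:165,200:290,::-1],(400,400),interpolation=cv2.INTER_CUBIC)
y=cv2.resize(a['color'][170:260,205:295,::-1],(400,400),interpolation=cv2.INTER_CUBIC)
cv2.imwrite('pics/k.png',np.hstack([x,y]))
E
```

```text
[ 1.10971292 -0.27486649  5.79445412]
```

View pics/k.png

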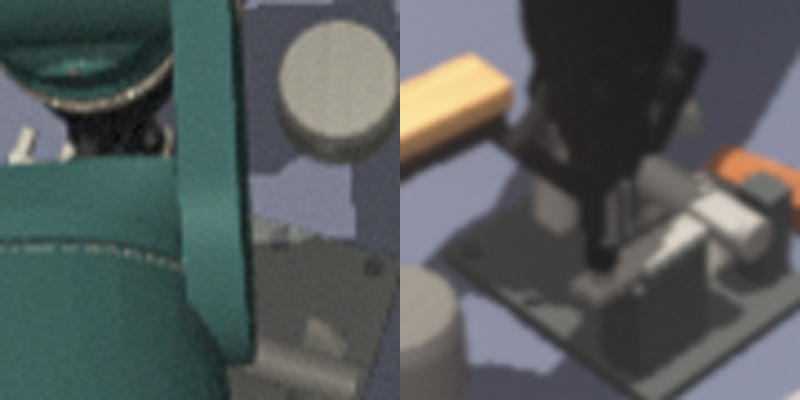

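```bash
python3 - <<'E'
from h import *
a=shot('scene');p,R=frame(*np.load('q.npy'));s=read_state();t=s['tool_pos']
C=lambda q:((proj(a,q)-[205,170]+.5)*400/90+[400,0]).round(0)
print('fixture xyz of tcp',R.T@(t-p))
print('tcp',C(t),'tcp+20up',C(t+[0,0,.02]),'tcp+60',C(t+[0,0,.06]))
for x in(.098,.09,.08,.05):print(x,'knob bottom',C(p+R@[x,.078,.0975]),'top',C(p+R@[x,.078,.1195]),'barend top',C(p+R@[x+.014,.078,.0875]),'nose',C(p+R@[x-.07,.078,.0875]))
g=a['color'].max(2);u,v=(np.array([600,240])-[400,0])*90/400+[205,170]
print(g[int(v)-8:int(v)+14,int(u)-8:int(u)+10])
E
```

```text
fixture xyz of tcp [0.09491084 0.08106329 0.09719353]
tcp [607. 269.] tcp+20up [606. 240.] tcp+60 [604. 180.]
0.098 knob bottom [599. 269.] top [597. 237.] barend top [580. 295.] nose [691. 223.]
0.09 knob bottom [610. 262.] top [609. 230.] barend top [591. 288.] nose [702. 217.]
0.08 knob bottom [623. 253.] top [622. 221.] barend top [605. 279.] nose [714. 209.]
0.05 knob bottom [663. 227.] top [663. 196.] barend top [645. 253.] nose [750. 185.]
[[105 100  82  56  41  38  37  37  44  64  79  75  63  64  66  57  59  69]
 [106 101  83  57  41  38  36  38  45  64  78  75  65  64  65  56  63  74]
 [106 100  84  60  41  36  36  37  45  63  78  75  66  65  67  60  66  77]
 [106  99  82  57  41  37  38  38  45  63  79  76  64  65  70  66  71  77]
 [103  91  75  55  42  37  38  38  44  62  78  76  65  67  73  71  71  74]
 [ 90  78  66  56  45  40  36  37  43  62  78  76  66  66  74  71  67  66]
 [ 75  67  64  59  51  39  37  36  44  62  80  76  65  64  70  67  66  69]
 [ 67  65  63  61  52  41  36  38  50  68  81  75  63  60  64  67  75  88]
 [ 65  63  62  61  52  40  37  41  54  70  75  69
[... 301 characters left out ...]
 83 107 114 114 115 117]
 [ 64  63  63  61  56  45  38  35  35  34  42  65  93 109 113 114 115 120]
 [ 64  64  65  64  63  59  49  42  40  42  54  81 104 113 115 113 111 109]
 [ 63  64  67  73  82  83  73  63  60  63  72  92 109 113 113 109  99  91]
 [ 65  69  81  92 102 100  90  83  81  83  86  98 110 112 105  96  84  72]
 [ 67  81  97 107 111 106  98  92  93  93  96 102 104  98  90  84  78  67]
 [ 67  80  97 105 111 112 108 104 103 102 103 101  94  86  77  79  86  82]
 [ 68  79  90  94 102 110 111 112 110 104  95  88  84  74  64  75  92  87]
 [ 65  70  76  81  87  98 107 112 105  92  82  73  66  59  53  61  69  67]
 [ 64  65  66  68  75  84  93  96  89  80  68  59  53  51  50  50  53  55]]
```

The dark knob is still in place, with the shut fingers resting on its top. They sit about 20 mm behind the nominal TCP, so I reopen, go 15 mm lower and 3 mm in -y, and close again.

Emit:
servo_tool(rows=[0,0,0,0,0,0.005,0,0,0,0,0,0,0.005,0.5,0,0,0,0,-0.003,0.005,0.5,0,0,0,0,-0.003,-0.007,0.5,0,0,0,0,-0.003,-0.015,0.5])

```text
time: 15.32
tool_pos: [0.6518, 0.0766, 0.0798]
eef_rot: [-0.002, 0.795, 0.607, -0.001]
contact_force: [-0.3, -0.8, 0.2]
opening: 0.064
finger_force: 0.0
```

Emit:
servo_tool(rows=[0,0,0,0,0,0,0,0,0,0,0,0,0,-0.4,0,0,0,0,0,0,-1,0,0,0,0,0,0,-1,0,0,0,0,0,0,-1])

```text
time: 15.95
tool_pos: [0.6525, 0.0767, 0.0818]
eef_rot: [-0.001, 0.795, 0.607, 0.0]
contact_force: [-0.7, -0.9, 5.1]
opening: 0.0152
finger_force: 58.6
```

The knob is held. I slide the keeper along the fixture's -x, watching the force.

Emit:
servo_tool(rows=[0,0,0,-0.006,0.0016,0,-1,0,0,0,-0.012,0.0033,0,-1,0,0,0,-0.018,0.005,0,-1,0,0,0,-0.024,0.0066,0,-1,0,0,0,-0.029,0.008,0,-1])

```text
time: 16.58
tool_pos: [0.6232, 0.0847, 0.0818]
eef_rot: [-0.001, 0.795, 0.607, 0.0]
contact_force: [1.9, -0.3, 5.7]
opening: 0.0154
finger_force: 59.0
```

Emit:
servo_tool(rows=[0,0,0,-0.005,0.0014,0,-1,0,0,0,-0.01,0.0027,0,-1,0,0,0,-0.015,0.0041,0,-1,0,0,0,-0.019,0.0052,0,-1,0,0,0,-0.02,0.0055,0,-1])

```text
time: 17.2
tool_pos: [0.6032, 0.0903, 0.0818]
eef_rot: [-0.001, 0.795, 0.607, 0.0]
contact_force: [0.5, 0.2, 5.1]
opening: 0.0153
finger_force: 59.0
```

Emit:
servo_tool(rows=[0,0,0,-0.001,0.0003,0,-1,0,0,0,-0.002,0.0006,0,-1,0,0,0,-0.003,0.0008,0,-1,0,0,0,-0.003,0.0008,0,-1,0,0,0,-0.003,0.0008,0,-1])

```text
time: 17.82
tool_pos: [0.6017, 0.0907, 0.0819]
eef_rot: [0.0, 0.795, 0.607, 0.001]
contact_force: [15.4, -2.4, 0.3]
opening: 0.0151
finger_force: 58.7
```

The travel stopped at a fixture x of 42.8 mm, against 43 expected at home, with 15 N of resistance, so this is the end stop. I release and lift clear.

Emit:
servo_tool(rows=[0,0,0,0.0008,-0.0002,0,-1,0,0,0,0.0008,-0.0002,0,-0.2,0,0,0,0.0008,-0.0002,0,0.3,0,0,0,0.0008,-0.0002,0.02,0.3,0,0,0,0.0008,-0.0002,0.06,0.3])

```text
time: 18.45
tool_pos: [0.6002, 0.0907, 0.1417]
eef_rot: [-0.002, 0.795, 0.607, -0.001]
contact_force: [-0.0, 0.6, 0.9]
opening: 0.0557
finger_force: 0.0
```

Emit:
servo_tool(rows=[0,0,0,0,0,0.05,0.3,0,0,0,0,-0.05,0.06,0.3,0,0,0,0,-0.11,0.06,0.3,0,0,0,0,-0.17,0.06,0.3,0,0,0,-0.02,-0.23,0.06,0.3])

```text
time: 19.08
tool_pos: [0.5811, -0.1404, 0.2026]
eef_rot: [-0.001, 0.795, 0.607, 0.0]
contact_force: [1.5, 0.2, 0.1]
opening: 0.0556
finger_force: 0.0
```

Emit:
servo_tool(rows=[0,0,0,0,-0.05,0,0.3,0,0,0,0,-0.1,0,0.3,0,0,0,0,-0.1,0,0.3,0,0,0,0,-0.1,0,0.3,0,0,0,0,-0.1,0,0.3])

```text
time: 19.7
tool_pos: [0.5814, -0.2375, 0.2019]
eef_rot: [-0.001, 0.794, 0.607, -0.0]
contact_force: [0.9, 0.1, -0.8]
opening: 0.0555
finger_force: 0.0
```

```bash
python3 - <<'E'
from h import *
a=shot('scene');b=shot('top');print(read_state()['tool_pos'],read_state()['contact_force'])
x=cv2.resize(b['color'][95:190,205:300,::-1],(400,400),interpolation=cv2.INTER_CUBIC)
y=cv2.resize(a['color'][170:260,210:300,::-1],(400,400),interpolation=cv2.INTER_CUBIC)
cv2.imwrite('pics/e.png',np.hstack([x,y]))
p,R=frame(*np.load('q.npy'))
print((proj(b,p+R@[.043,.078,.1195])-[205,95])*400/95,(proj(b,p+R@[.053,.078,.1195])-[205,95])*400/95)
E
```

```text
[ 0.58143117 -0.23759054  0.20168749] [ 0.54226648 -0.19381979  0.1315879 ]
[ 86.89297942 124.77389668] [ 91.96088203 108.32870592]
```

View pics/e.png

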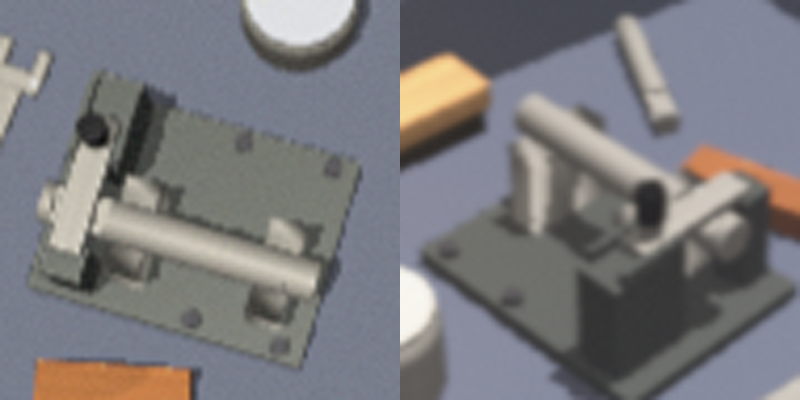

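The keeper lies across the flat with its nose over the rest. The knob is at top crop (93,130), against (87,125) predicted for home, and the bar is seated in both Vs. I hand in.

```bash
python3 -c "
from bench import job_done
print(job_done())"
```

```text
the job is handed in; nothing more can be done
None
```

I rolled the spindle flat-up, let go with the keeper still drawn back, slid the keeper to its end stop over the flat, and handed the job in at about 20 s. My last angle check, before the keeper went over, put the flat within about 2–3° of level; no verdict came back.

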